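Line up the garnish pots against the corner stop

TASK

Line the two garnish pots up for service without picking either up: first push the white bowl of dark red sumac along the table into the inside corner of the low dark steel stop, so that it touches both rails; then push the small open tin along the table until it touches the long rail and the bowl beside it. Keep both pots flat on the table, neither lifted nor tipped, leave the other things where they stand, and finish with the hand clear and both pots resting in place.

Things in the scene. Friction and masses are not known exactly. Their poses are not given: they have to be found in the camera images.
- corner_stop: fixed L-shaped dark steel stop, turned up to 0.2 rad. Origin: inside corner, on the table. Long rail: 300 mm along -y (robot's right), inner face at x = 0 facing -x (the robot). Short rail: 90 mm along -x (to the robot), inner face at y = 0 facing -y. Rails 30 mm high, 6 mm thick; 3 mm high foot strips outside only, to 27 mm from the inner faces. The pots belong at negative x and y.
- sumac_bowl: loose round white bowl filled with dark red sumac, near-upright walls, 109 mm across, 48 mm high, about 0.35 kg; origin at the centre of its underside. In the corner its centre is 54 mm from both inner faces. It slides on the table.
- tin: loose small round open tin, grey metal with white contents, upright walls, 66 mm across, 52 mm high, about 0.25 kg; origin at the centre of its underside. In place its centre is 33 mm from the long rail's inner face, about 87 mm from the bowl's centre and about 138 mm along the long rail from the corner. It slides on the table.
- salt_shaker: bystander on the left, beside the stop: glass salt shaker, 44 mm across, 90 mm high; origin at the centre of its underside
- squeeze_bottle: bystander on the left: red sauce squeeze bottle, 59 x 68 mm, 214 mm high; origin at the centre of its underside
- amber_tub: bystander on the left: small square amber plastic tub, 75 x 75 mm, 62 mm high; origin at the centre of its underside
- pepper_jar: bystander on the right: glass jar with a green lid, 75 mm across (lid 86 mm), 137 mm high; origin at the centre of its underside
Things that resemble listed ones, but are neither listed nor needed, are in the scene too. What is shaped like the tin but purple is not meant.

How it is judged (in metres and radians):
On the way, in this order (a step that is already met when the one before it is completed fails the run):
1. the bowl has been pushed into the corner of the stop, touching both rails (x of sumac_bowl in the frame of corner_stop between -0.062 and -0.046 m and y of sumac_bowl in the frame of corner_stop between -0.062 and -0.046 m and height (world z) of sumac_bowl below 0.005 m and angle between sumac_bowl's own z axis and vertical below 0.06 rad and linear speed of sumac_bowl below 0.02 m/s), for 0.2 s.
2. the tin has been pushed up to the long rail and the bowl (all of step 1 and x of tin in the frame of corner_stop between -0.041 and -0.025 m and y of tin in the frame of corner_stop below -0.11 m and horizontal distance between tin and sumac_bowl below 0.095 m and height (world z) of tin below 0.005 m and angle between tin's own z axis and vertical below 0.06 rad and linear speed of tin below 0.02 m/s), for 0.2 s.
At the end, for the whole second after the job is handed in: The bowl stands flat in the inside corner, within 8 mm of touching each rail; the tin stands flat, within 8 mm of touching the long rail and within 8 mm of touching the bowl; both at rest, and each bystander within 20 mm of its start (all of step 2 and distance of each of salt_shaker, squeeze_bottle, amber_tub, pepper_jar from where it was at the start of the episode below 0.02 m).
It fails at once if a pot was lifted off the table (more than 12 mm) (height (world z) of any of sumac_bowl, tin above 0.012 m).
It fails at once if a pot was tipped (more than 0.25 rad) (angle between any of sumac_bowl, tin's own z axis and vertical above 0.25 rad).
It fails at once if a bystander was moved more than 20 mm or tipped (distance of any of salt_shaker, squeeze_bottle, amber_tub, pepper_jar from where it was at the start of the episode above 0.02 m or angle between any of salt_shaker, squeeze_bottle, amber_tub, pepper_jar's own z axis and vertical above 0.25 rad).
It also fails if it takes over 62 s, if anything falls off the work surface, if the arm or the gripper's body presses on something with over 40 N, if the wrist force passes 120 N, or if a joint passes its speed limit or range.

ROBOT

A 7-joint arm with a two-finger parallel gripper is mounted at the origin on a cart in front of the work surface, level with it; the furniture and walls round the work are solid. World frame = base frame: x ahead of the robot, y to its left, z up, the work surface at z = 0. Lengths are in mm, angles in degrees, forces in N, time in s.
With the tool pointing down it reaches from about 400 to 850 mm from the base axis. Payload 4.4 kg.
Tool frame: the origin (TCP) lies at the centre of the arm's flange, where the gripper is bolted on; the fingertips stand 199 mm ahead of it and the grasp point (between the pads) lies robot.pinch_z ahead of it (robot.pinch_z is the distance from the TCP to the grasp point, in mm); z points along the fingers, y is the line along which they close (so a half turn about z gives the same grasp; the last joint's range is limited). The gripper opens to 94 mm and grips with 3 to 60 N. Pads are 16 mm wide; open, the fingers measure 119 mm over their backs; the gripper's body (75 mm by 177 mm) begins 78 mm behind the grasp point.
Start: joints at [-71.551, 36.005, 2.206, 86.941, -1.547, 57.084, -1.146], TCP at [245.782, 601.753, 404.678] pointing down, gripper open.
Joint ranges: [-175.42, 175.42], [-21.48, 121.26], [-71.46, 75.88], [10.55, 141.38], [-63.04, 243.04], [13.31, 113.54], [-168.57, 168.57]. Speed limits (degrees/s): [147.25, 147.25, 180, 180, 180, 180, 180].

INTERFACE

Orientations are given as [roll, pitch, yaw] about the fixed x, y, z axes, in that order (R = Rz(yaw) Ry(pitch) Rx(roll)).
In Python, from plant import robot gives the robot as it stands.
- The arm moves only by the tool servo_tool, never from a script. Its argument "plan" is a list of rows, each a list of 4 numbers: the shift along the tool's x, y, z in cm, then the turn about the tool's z in rad. A call has 1 to 10 rows; each row shifts and turns the commanded pose from where the row before left it, along the tool's axes as they then stand; what a row does not reach is not made up. A row lasts 1/8 s, in which the tool goes at most 62.5 mm and 10.7 degrees, less where a joint would pass 70% of its speed; a pose out of reach is approached as far as the arm can. A call is refused whole if a number of a shift passes 6.25 or a number of a turn 0.188, either way. A call with a gripper value outside its range is refused whole. "grip" is the finger opening in cm, from 0 to 9.4, set as the call begins (left out, the last holds). The fingers move at their own pace and stop on an object; the grip force is fixed at half the most. Time passes only in rows, so rows that do not move let the fingers close. It gives the time, the measured TCP pose, the force, the opening and the grip force at its end, in the units of the state.
- robot.get_obs(): the state, without advancing time (a new reading comes with each control period).
- robot.capture(name): name is "side" or "top" or "wrist"; returns (picture, depth): 420x560x3 uint8, blue, green, red; 420x560 float32, mm along the optical axis (not along the pixel's ray), 0 where there is no reading.
- robot.camera_params(name): a dict with "fx", "fy", "cx", "cy" (pixels), "R" (3x3) and "t" (3): a world point X has camera coordinates R X + t; the wrist camera has in their place "T_tool_cam" (4x4, takes a point from camera to tool coordinates, whose origin is the TCP and whose axes are the flange's). Camera axes: x right, y down, z forward; pixel columns grow to the right and rows downward; lengths in mm; the calibration is good to about 2 mm. A picture is of the moment at which its call begins: read the wrist's pose just before it. camera_params takes no time and is no camera call.
- robot.close_job(): hands the job in; it is judged then, once.
The state is a dict: "time_s": time; "joint_positions": joint angles; "joint_velocities": joint speeds; "joint_torque": joint torques, N m; "tool_pos": TCP position; "ee_rot": TCP orientation; "ft_force": force on the tool from outside, world axes, zero at the start; "wrist_torque": the same for the moment, N m; "gripper_width": finger opening in mm; "grasp_force": force on a finger pad.
Only numpy, scipy, OpenCV 4.12 (cv2) and the standard library are available. Lean on these libraries where they do the work, as an engineer would, in place of code of your own. Each camera call takes 0.05 s, during which the arm holds its last target. There are 200 camera calls.

## Working session

There is one attempt and no reset: what is moved stays moved. The work goes in short steps, Python scripts to look and compute and a tool call to move; the robot and the scene stay as the last step left them, time stands still between calls to the robot, and variables do not carry over. Pictures are saved under pics/ and viewed, at most 10 in all, crops included, and the job is handed in when it is done.

Besides the shell and the picture viewer there is one more tool, called in YAML: its name, and indented under it one key for each argument. servo_tool: Moves the arm, as the interface text tells. Its arguments: {"type":"object","properties":{"plan":{"type":"array"},"grip":{"type":"number"}},"required":["plan"]}

```bash
ls; mkdir -p pics; python3 - <<'E'
from plant import robot
import cv2,numpy as np
o=robot.get_obs();print(o['time_s'],o['tool_pos'],o['ee_rot'],o['gripper_width'],robot.pinch_z)
for n in('top','side'):
    p,d=robot.capture(n);cv2.imwrite(f'pics/{n}0.png',p);np.save(f'{n}0.npy',d)
    c=robot.camera_params(n);print(n,c)
print(robot.camera_params('wrist'))
E
```

```text
pics
0.0 [245.65173553 601.50246227 403.80152309] [-1.79899665e+02  1.21559856e-03  1.57782771e+02] 93.86952078244443 180.4
top {'fx': 437.40374060522925, 'fy': 437.40374060522925, 'cx': 271.9549457699916, 'cy': 212.87458436039773, 'R': array([[ 0.01373728, -0.99967743,  0.0213615 ],
       [-0.98058297, -0.01764832, -0.19530893],
       [ 0.19562293, -0.01826371, -0.98050911]]), 't': array([  18.82168668,  538.33974951, 1091.06987815])}
side {'fx': 499.18595592818986, 'fy': 499.18595592818986, 'cx': 274.0637118360123, 'cy': 215.3373201057293, 'R': array([[ 0.98933057, -0.14556207,  0.00605905],
       [-0.08527445, -0.6122964 , -0.78601615],
       [ 0.11812407,  0.77711312, -0.61817627]]), 't': array([-524.42557599,  103.99429741, 1383.89408868])}
{'fx': 315.5215376763602, 'fy': 315.5215376763602, 'cx': 278.419002842113, 'cy': 204.37388291292783, 'T_tool_cam': array([[-2.90006890e-04, -9.59956859e-01, -2.80147719e-01,
         8.28764809e+01],
       [ 9.99999050e-01, -6.55826054e-04,  1.21206807e-03,
        -6.92457728e-02],
       [-1.34726123e-03, -2.80147101e-01,  9.59956138e-01,
         1.96979134e+01],
       [ 0.00000000e+00,  0.00000000e+00,  0.00000000e+00,
         1.00000000e+00]])}
```

View pics/top0.png

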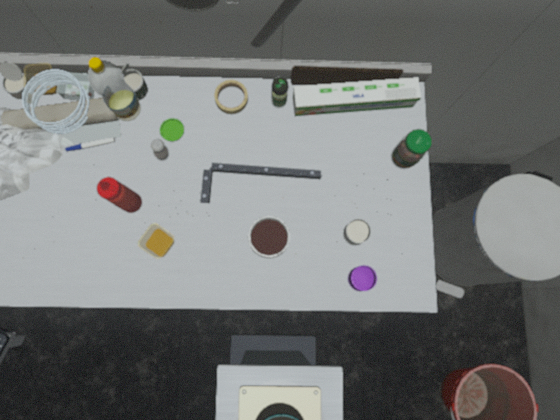

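View pics/side0.png

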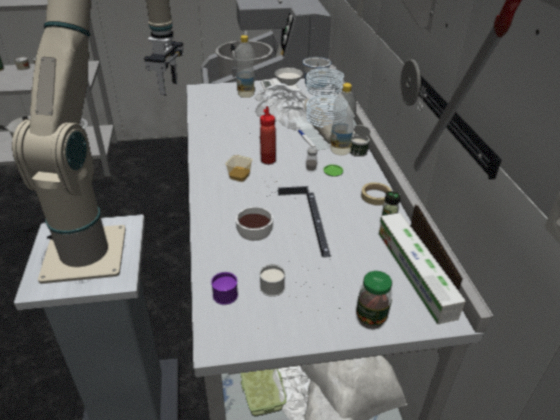

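The top view shows the stop's corner near (210,167), the sumac bowl at (269,237), the tin at (357,232), the shaker at (158,148), the red bottle at (120,195) and the amber tub at (157,241). The pepper jar is at (412,148).

What could be taken for the tin: the grey tin with white contents at (357,232), which I choose; the purple look-alike at (362,278); the jar at (122,102). What could be taken for the bowl: only the dark red one at (269,237).

```bash
cat > h.py <<'E'
import numpy as np,cv2
from plant import robot
def ray(n,uv,z):
    c=robot.camera_params(n);uv=np.atleast_2d(uv).astype(float)
    d=np.c_[(uv[:,0]-c['cx'])/c['fx'],(uv[:,1]-c['cy'])/c['fy'],np.ones(len(uv))]@c['R']
    o=-c['R'].T@c['t']
    return o+d*((z-o[2])/d[:,2])[:,None]
def cloud(n,D):
    c=robot.camera_params(n);v,u=np.mgrid[:420,:560]
    P=np.stack([(u-c['cx'])/c['fx']*D,(v-c['cy'])/c['fy']*D,D],-1)
    return (P-c['t'])@c['R']
def circ(P):
    A=np.c_[2*P[:,:2],np.ones(len(P))];s=np.linalg.lstsq(A,(P[:,:2]**2).sum(1),rcond=None)[0]
    return s[0],s[1],np.sqrt(s[2]+s[0]**2+s[1]**2)
def stuff(W,lo,hi,box):
    x,y,z=W[...,0],W[...,1],W[...,2]
    return (x>box[0])&(x<box[1])&(y>box[2])&(y<box[3])&(z>lo)&(z<hi)
E
python3 - <<'E'
from h import *
I=cv2.imread('pics/top0.png');W=cloud('top',np.load('top0.npy'))
g=cv2.cvtColor(I,cv2.COLOR_BGR2HSV)
for n,uv,z in(('bowl',(269,237),48),('tin',(357,232),52),('purple',(362,278),50)): print(n,ray('top',uv,z),W[uv[1],uv[0]])
def rim(uv,r,z):
    b=ray('top',uv,z)[0]
    m=stuff(W,25,75,(b[0]-r,b[0]+r,b[1]-r,b[1]+r))
    p=W[m];return p[:,:2].min(0),p[:,:2].max(0),(p[:,:2].min(0)+p[:,:2].max(0))/2,np.percentile(p[:,2],[5,50,95])
print('bowl',rim((269,237),75,48));print('tin',rim((357,232),50,52));print('table',np.median(W[215:225,290:330],axis=(0,1)))
# red sumac disc
h,s,v=cv2.split(g)
# rail dark mask
m=((I.max(2)<95)).astype(np.uint8);m[:,:190]=0;m[:155]=0;m[210:]=0;m[:,330:]=0
cv2.imwrite('pics/mask0.png',m*255)
n,l,st,_=cv2.connectedComponentsWithStats(m);k=1+st[1:,4].argmax();print(st[k])
cs,_=cv2.findContours((l==k).astype(np.uint8),0,2)
print(cv2.approxPolyDP(cs[0],3,True)[:,0].tolist())
e=stuff(W,15,45,(500,760,-160,200));
v,u=np.nonzero(e);print(len(u),[u.min(),u.max(),v.min(),v.max()])
T=cv2.resize(I[130:300,180:400],None,fx=3.5,fy=3.5,interpolation=cv2.INTER_CUBIC);cv2.imwrite('pics/crop0.png',T)
E
```

```text
bowl [[474.91224561  34.05838163  48.        ]] [476.54138251  33.91459741  36.58095503]
tin [[ 491.32918219 -194.98606977   52.        ]] [ 492.98195024 -197.25548171   41.52628629]
purple [[ 372.86890428 -205.36029372   50.        ]] [ 373.1089767  -206.39785909   45.3991664 ]
bowl (array([424.17413403, -15.48125366]), array([530.45888232,  88.75765607]), array([477.31650818,  36.6382012 ]), array([27.26829599, 32.58688514, 50.36280168]))
tin (array([ 464.38390988, -229.54085528]), array([ 528.41527754, -164.95275469]), array([ 496.39959371, -197.24680498]), array([34.1657494 , 42.69344143, 54.24691125]))
table [531.83777846 -75.31665065   1.10917919]
[201 164 120  39 787]
[[201, 200], [208, 202], [214, 170], [320, 176], [319, 172], [311, 176], [309, 171], [300, 175], [299, 170], [269, 168], [264, 172], [259, 167], [223, 165], [219, 169], [213, 164], [211, 172], [204, 173], [209, 179], [203, 182], [203, 192], [208, 195]]
753 [np.int64(208), np.int64(321), np.int64(167), np.int64(229)]
```

View pics/crop0.png

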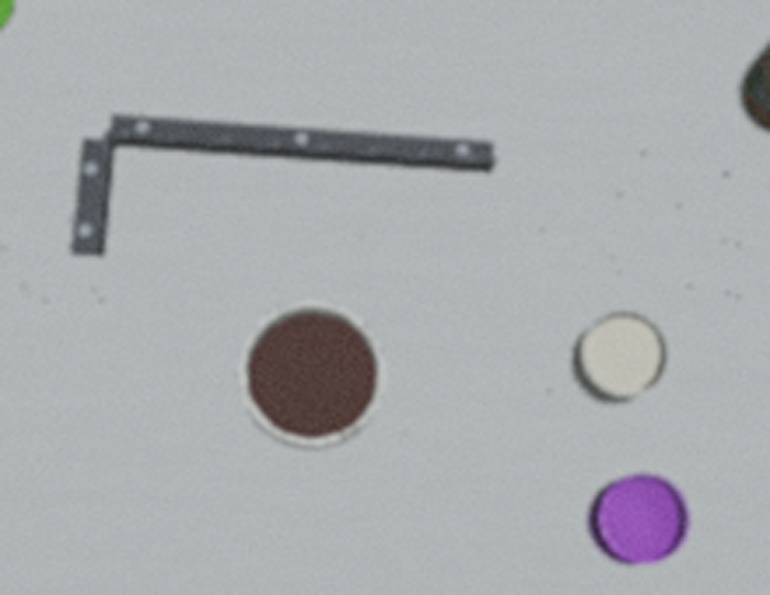

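The crop confirms the choice: the tin with white contents is at crop (620,355), the purple one at (640,520) and the bowl at (312,373). The lower and right dark edges of the rails are the feet of the inner faces, so I fit them at z=0.

```bash
cat > meas.py <<'E'
from h import *
def edge(a,thr):  # last index where dark -> bright, subpixel
    k=np.nonzero(a<thr)[0]
    if len(k)==0 or k[-1]+1>=len(a):return None
    k=k[-1];return k+(thr-a[k])/(a[k+1]-a[k])
def stop(I):
    G=I.astype(float).mean(2)
    A=np.array([(u,160+e) for u in range(222,314) if (e:=edge(G[160:188,u],120))])
    B=np.array([(195+e,v) for v in range(176,200) if (e:=edge(G[v,195:225],120))])
    L=[]
    for S in(A,B):
        P=ray('top',S,0)[:,:2].astype(np.float32);vx,vy,x,y=cv2.fitLine(P,cv2.DIST_HUBER,0,.01,.01).ravel()
        L.append(((x,y),(vx,vy)));print('fit',len(P),np.degrees(np.arctan2(vy,vx)),np.abs((P-[x,y])@[-vy,vx]).mean())
    (p,d),(q,e)=L;t=np.linalg.solve(np.c_[d,-np.array(e)],np.subtract(q,p))[0]
    th=np.arctan2(-d[0],d[1]); th=(th+np.pi/2)%np.pi-np.pi/2
    return np.array(p)+t*np.array(d),th
def disc(m,z,n='top'):
    k,l,s,c=cv2.connectedComponentsWithStats(m.astype(np.uint8));i=1+s[1:,4].argmax()
    cs=max(cv2.findContours((l==i).astype(np.uint8),0,1)[0],key=len)
    (x,y),ax,_=cv2.fitEllipse(cs);P=ray(n,(x,y),z)[0];r=circ(ray(n,cs[:,0],z));return P,r
E
python3 - <<'E'
from meas import *
I=cv2.imread('pics/top0.png')
c,th=stop(I);print('corner',c,'yaw deg',np.degrees(th))
H=cv2.cvtColor(I,cv2.COLOR_BGR2HSV)
m=np.zeros(I.shape[:2],bool);m[205:275,235:305]=1
b=disc(m&(I.max(2)<130),37)
t=np.zeros_like(m);t[212:252,335:380]=1
J=I.astype(int);ti=disc(t&(J[...,2]>J[...,0]+2)&(J.max(2)>140),42)
print('bowl',b,'\ntin',ti)
S=cv2.imread('pics/side0.png');J=S.astype(int);m=np.zeros_like(m);m[205:240,230:280]=1
print('bowl side',disc(m&(S.max(2)<110),37,'side'))
m=np.zeros_like(m);m[264:283,255:290]=1
print('tin side',disc(m&(J[...,2]>J[...,0]+4)&(J.max(2)>130),42,'side'))
for px in((205,225),(150,270)):pass
R=np.array([[np.cos(th),-np.sin(th)],[np.sin(th),np.cos(th)]])
for n,p in(('bowl',(-54.5,-54.5)),('tin',(-33,-138.5)),('longend',(0,-300)),('shortend',(-90,0))):print(n,'goal',c+R@p)
print('bowl in stop',R.T@(b[0][:2]-c),'tin',R.T@(ti[0][:2]-c))
E
```

```text
fit 92 86.94752 0.2011892
fit 24 -3.0868602 0.22573316
corner [663.9121  194.34265] yaw deg -3.0524797
bowl (array([478.27311073,  34.59560409,  37.        ]), (np.float64(478.6511472292198), np.float64(34.56276413261776), np.float64(47.25818519371389))) 
tin (array([ 496.40833805, -198.22345989,   42.        ]), (np.float64(496.5594860712878), np.float64(-198.2619263669484), np.float64(29.023394910297238)))
bowl side (array([476.59141611,  42.6127157 ,  37.        ]), (np.float64(476.70508247110513), np.float64(43.601498945516596), np.float64(43.70994254781822)))
tin side (array([ 495.18751437, -199.65685855,   42.        ]), (np.float64(495.20428485301267), np.float64(-199.25900721737867), np.float64(25.050148668368074)))
bowl goal [606.58727645 142.82213665]
tin goal [623.58371907  57.79642983]
longend goal [ 647.93692166 -105.23169994]
shortend goal [574.03980398 199.13520768]
bowl in stop [-176.86897843 -169.40578638] tin [-146.36172105 -400.92880772]
```

servo_tool:
  plan:
    - [-1.2,-1.6,0,0]
    - [-2.5,-3.2,0,0]
    - [-2.8,-3.6,0,0]
    - [-2.8,-3.6,0,0]
    - [-2.8,-3.6,0,0]
    - [-2.8,-3.6,0,0]
    - [-2.8,-3.6,0,0]
    - [-2.8,-3.6,0,0]
    - [-2.8,-3.6,0,0]
    - [-2.8,-3.6,0,0]
  grip: 6

```text
time_s: 1.35
tool_pos: [360.5, 190.5, 404.6]
ee_rot: [-180.0, -0.0, 157.8]
ft_force: [0.5, 0.0, 0.7]
gripper_width: 60.2
grasp_force: 0.0
```

servo_tool:
  plan:
    - [-2.8,-3.6,0,0]
    - [-2.8,-3.6,0,0]
    - [-2.8,-3.6,0,0]
    - [-2.8,-3.6,0,0]
    - [-1.9,-2.5,0,0]
    - [0,0,0,0.18]
    - [0,0,0,0.18]
    - [0,0,0,0.18]
    - [0,0,0,0.18]
    - [0,0,0,0.18]

```text
time_s: 2.6
tool_pos: [417.5, -14.0, 404.5]
ee_rot: [-180.0, -0.0, 105.9]
ft_force: [-1.0, 0.8, -0.7]
gripper_width: 60.2
grasp_force: 0.0
```

servo_tool:
  plan:
    - [0,0,0,0.18]
    - [0,0,0,0.18]
    - [0,0,0,0.18]
    - [0,0,0,0.18]
    - [0,0,0,0.18]
    - [0,0,0,0.18]
    - [0,0,0,0.08]
    - [0,0,0,0]
    - [0,0,0,0]

```text
time_s: 3.72
tool_pos: [417.6, -13.9, 404.6]
ee_rot: [-180.0, 0.0, 39.8]
ft_force: [0.5, 0.3, 0.5]
gripper_width: 59.8
grasp_force: 0.0
```

servo_tool:
  plan:
    - [0,0,2,0]
    - [0,0,3.5,0]
    - [0,0,3.5,0]
    - [0,0,3.5,0]
    - [0,0,3,0]
    - [0,0,2,0]
    - [0,0,1.2,0]
    - [0,0,0.6,0]
    - [0,0,0,0]

```text
time_s: 4.85
tool_pos: [417.7, -14.1, 211.3]
ee_rot: [-180.0, 0.0, 39.8]
ft_force: [-0.5, 0.3, 0.5]
gripper_width: 59.9
grasp_force: 0.0
```

```bash
python3 - <<'E'
from meas import *
o=robot.get_obs();print(o['time_s'],o['tool_pos'],o['ft_force'])
p,d=robot.capture('top');cv2.imwrite('pics/top1.png',p)
s,_=robot.capture('side');cv2.imwrite('pics/side1.png',s)
w,_=robot.capture('wrist');
cv2.imwrite('pics/m1.png',np.hstack([p[130:310,180:420],s[160:340,180:420]]).repeat(1,0))
E
```

```text
4.85 [417.71185588 -14.07047395 211.28472129] [-0.51311952  0.27146871  0.45006412]
```

View pics/m1.png

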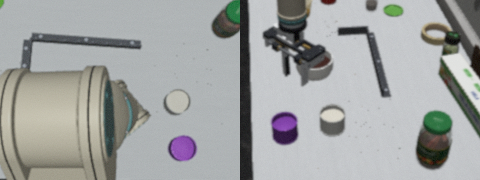

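The left half (top) shows the arm over the bowl. The right half (side) shows the two fingertips down behind the bowl at about (305,65), with everything else undisturbed. I start the push.

servo_tool:
  plan:
    - [0.6,0,0,0]
    - [0.8,0,0,0]
    - [0.8,0,0,0]
    - [0.8,0,0,0]
    - [0.8,0,0,0]
    - [0.8,0,0,0]
    - [0.8,0,0,0]
    - [0.8,0,0,0]
    - [0.8,0,0,0]
    - [0.8,0,0,0]

```text
time_s: 6.25
tool_pos: [478.1, 36.4, 211.6]
ee_rot: [-180.0, -0.0, 39.8]
ft_force: [-3.0, -2.6, 2.3]
gripper_width: 60.1
grasp_force: 1.9
```

```bash
python3 - <<'E'
from meas import *
o=robot.get_obs();print(o['time_s'],o['tool_pos'],o['ft_force'])
w,d=robot.capture('wrist');s,_=robot.capture('side');cv2.imwrite('pics/m2.png',np.hstack([cv2.resize(w,None,fx=.7,fy=.7),cv2.resize(s[130:340,180:400],(300,294))]))
E
```

```text
6.25 [478.0891763   36.35326027 211.62570132] [-2.97234484 -2.58325688  2.28601617]
```

View pics/m2.png

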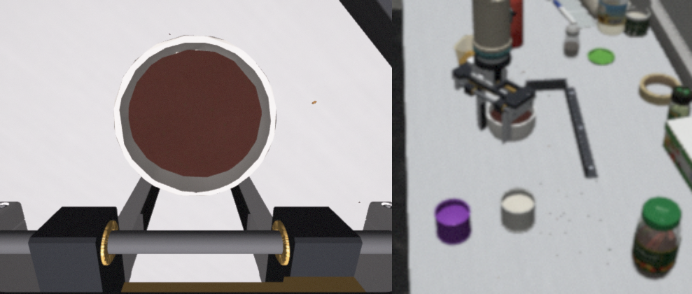

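The wrist view (left) shows the bowl cradled evenly between both fingers, its centre at about (195,115). It is flat, with about 4 N of sliding drag. I push on.

servo_tool:
  plan:
    - [0.8,0,0,0]
    - [1,0,0,0]
    - [1,0,0,0]
    - [1,0,0,0]
    - [1,0,0,0]
    - [1,0,0,0]
    - [1,0,0,0]
    - [1,0,0,0]
    - [0.8,0,0,0]
    - [0.6,0,0,0]

```text
time_s: 7.6
tool_pos: [548.7, 95.1, 211.6]
ee_rot: [-180.0, 0.0, 39.8]
ft_force: [-2.7, -2.8, 0.9]
gripper_width: 60.1
grasp_force: 1.7
```

```bash
cat >> meas.py <<'E'
from scipy.spatial.transform import Rotation as Ro
def wray(uv,z,o):
    c=robot.camera_params('wrist');T=np.array(c['T_tool_cam']);uv=np.atleast_2d(uv).astype(float)
    R=Ro.from_euler('xyz',o['ee_rot'],degrees=True).as_matrix()
    d=np.c_[(uv[:,0]-c['cx'])/c['fx'],(uv[:,1]-c['cy'])/c['fy'],np.ones(len(uv))]@(R@T[:3,:3]).T
    p=R@T[:3,3]+o['tool_pos'];return p+d*((z-p[2])/d[:,2])[:,None]
def biggest(m):
    k,l,s,c=cv2.connectedComponentsWithStats(m.astype(np.uint8));i=1+s[1:,4].argmax()
    return max(cv2.findContours((l==i).astype(np.uint8),0,1)[0],key=len)[:,0]
C=np.array([663.9,194.3]);TH=np.radians(-3.05)
RS=np.array([[np.cos(TH),-np.sin(TH)],[np.sin(TH),np.cos(TH)]])
def instop(p):return RS.T@(np.array(p)[:2]-C)
def wbowl():
    o=robot.get_obs();w,d=robot.capture('wrist')
    J=w.astype(int);c=biggest((J[...,2]>J[...,0]+15)&(J.max(2)<140)&(J[...,2]>J[...,1]+15))
    r=circ(wray(c,37,o));print(o['time_s'],o['tool_pos'],'F',o['ft_force'],'bowl',r,'in stop',instop(r[:2]));return w
E
python3 - <<'E'
from meas import *
w=wbowl();cv2.imwrite('pics/w3.png',w)
E
```

```text
7.6 [548.73023979  95.05958483 211.63953668] F [-2.68330683 -2.77688667  0.94788722] bowl (np.float64(589.8692622853088), np.float64(130.60591062103526), np.float64(45.83962785392958)) in stop [-70.5368747  -67.54284904]
```

View pics/w3.png

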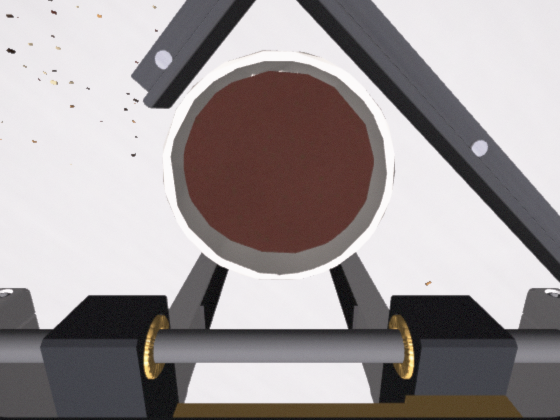

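The wrist view shows the bowl, centre about (278,160), heading squarely into the corner with both rails just ahead. About 20 mm is left.

servo_tool:
  plan:
    - [0.4,0,0,0]
    - [0.4,0,0,0]
    - [0.3,0,0,0]
    - [0.3,0,0,0]
    - [0.2,0,0,0]
    - [0.2,0,0,0]
    - [0,0,0,0]

```text
time_s: 8.52
tool_pos: [562.4, 106.4, 211.6]
ee_rot: [180.0, -0.0, 39.8]
ft_force: [-2.2, -1.4, 0.4]
gripper_width: 60.0
grasp_force: 1.2
```

```bash
python3 - <<'E'
from meas import *
w=wbowl()
E
```

```text
8.525 [562.42113671 106.43461921 211.64651936] F [-2.17372525 -1.35747093  0.36855892] bowl (np.float64(603.6794566538698), np.float64(142.01896160157412), np.float64(45.83474922513723)) in stop [-57.35350153 -55.41116024]
```

servo_tool:
  plan:
    - [0.15,0,0,0]
    - [0.15,0,0,0]
    - [0,0,0,0]
    - [0,0,0,0]

```text
time_s: 9.07
tool_pos: [563.9, 107.4, 211.6]
ee_rot: [-180.0, 0.1, 39.7]
ft_force: [-5.0, -3.7, 2.0]
gripper_width: 60.3
grasp_force: 2.7
```

```bash
python3 - <<'E'
from meas import *
w=wbowl()
E
```

```text
9.075 [563.88935553 107.443844   211.58924298] F [-5.00073677 -3.65241892  1.98096973] bowl (np.float64(604.6347621134979), np.float64(142.82089838300453), np.float64(45.84799958714434)) in stop [-56.44221825 -54.55953009]
```

servo_tool:
  plan:
    - [0.15,0,0,0]
    - [0,0,0,0]
    - [0,0,0,0]

```text
time_s: 9.5
tool_pos: [564.4, 107.7, 211.5]
ee_rot: [-179.9, 0.2, 39.7]
ft_force: [-6.6, -4.9, 3.3]
gripper_width: 59.9
grasp_force: 3.9
```

```bash
python3 - <<'E'
from meas import *
w=wbowl();cv2.imwrite('pics/w4.png',w)
E
```

```text
9.5 [564.35414086 107.6525774  211.53157294] F [-6.60629118 -4.90273985  3.26319961] bowl (np.float64(604.7129928123019), np.float64(142.84867817355712), np.float64(45.85236586296816)) in stop [-56.36557646 -54.5276272 ]
```

View pics/w4.png

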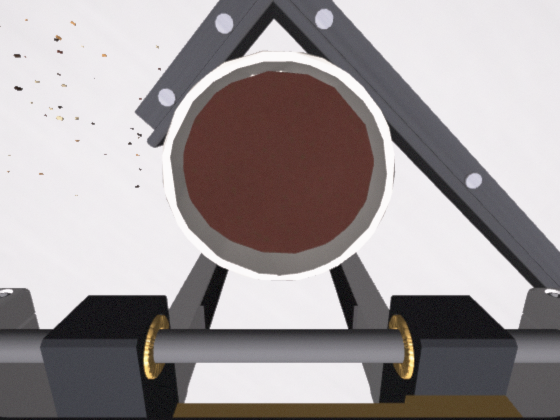

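The wrist view shows the bowl, centre about (278,162), seated against both rails, and it no longer advances as the force rises to 8 N. I back off, rise and go round to the tin.

servo_tool:
  plan:
    - [-0.3,0,0,0]
    - [-0.5,0,0,0]
    - [-1,0,0,0]
    - [-1.6,0,0,0]
    - [-1.6,0,0,0]
    - [0,0,-2,0]
    - [0,0,-3,0]
    - [0,0,-3,0]
    - [0,0,-1,0]

```text
time_s: 10.68
tool_pos: [527.4, 76.8, 303.1]
ee_rot: [179.9, -0.1, 39.7]
ft_force: [-0.3, 0.1, -0.8]
gripper_width: 60.0
grasp_force: 0.0
```

servo_tool:
  plan:
    - [-2.5,2.2,0,0]
    - [-2.5,2.2,0,0]
    - [-2.5,2.2,0,0]
    - [-2.5,2.2,0,0]
    - [-2.5,2.2,0,0]
    - [-2.5,2.2,0,0]
    - [-2.5,2.2,0,0]
    - [-2.5,2.2,0,0]
    - [-2.5,2.2,0,0]
    - [-2.5,1.8,0,0]
  grip: 4

```text
time_s: 11.92
tool_pos: [472.6, -249.8, 300.9]
ee_rot: [-180.0, 0.0, 39.7]
ft_force: [-0.1, 0.0, 0.2]
gripper_width: 39.8
grasp_force: 0.0
```

servo_tool:
  plan:
    - [0,0,0,-0.14]
    - [0,0,0,-0.14]
    - [0,0,0,-0.135]
    - [0,0,0,0]
    - [0,0,0,0]

```text
time_s: 12.55
tool_pos: [472.9, -248.7, 301.3]
ee_rot: [-180.0, -0.0, 63.4]
ft_force: [-0.2, -0.0, -0.2]
gripper_width: 40.1
grasp_force: 0.0
```

```bash
cat >> meas.py <<'E'
def wtin(z=42):
    o=robot.get_obs();w,d=robot.capture('wrist')
    G=cv2.cvtColor(w,cv2.COLOR_BGR2HSV);cv2.imwrite('pics/wt%d.png'%(o['time_s']*100),w);return o,w,d
E
python3 - <<'E'
from meas import *
o,w,d=wtin();print(o['time_s'],o['tool_pos'],o['ee_rot'])
p,D=robot.capture('top');cv2.imwrite('pics/top5.png',p)
m=np.zeros(p.shape[:2],bool);J=p.astype(int)
b=disc((J.max(2)<130)&(J[...,2]>J[...,0]+10)&(np.mgrid[:420,:560][0]<230)&(np.mgrid[:420,:560][1]<300)&(np.mgrid[:420,:560][1]>200)&(np.mgrid[:420,:560][0]>150),37)
print('bowl',b,instop(b[0]))
cv2.imwrite('pics/m5.png',np.hstack([cv2.resize(w,None,fx=.7,fy=.7),cv2.resize(p[130:310,180:420],(392,294))]))
E
```

```text
12.55 [ 472.947241   -248.72467558  301.2890968 ] [-1.79966036e+02 -1.15762749e-02  6.33933039e+01]
bowl (array([604.43882039, 142.3294772 ,  37.        ]), (np.float64(604.7675072906246), np.float64(142.28081036001754), np.float64(44.90725064114025))) [-56.61173518 -55.06068072]
```

View pics/m5.png

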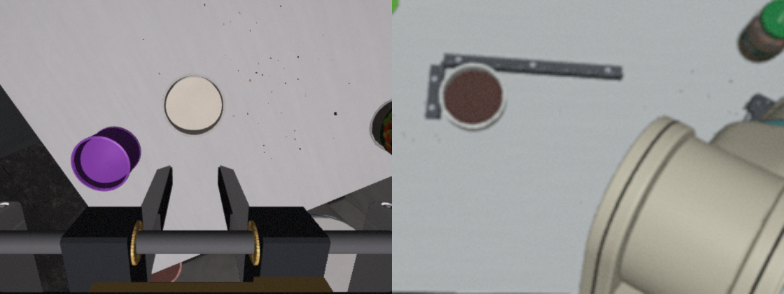

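The wrist view (left) shows the tin at (193,103), ahead of the fingers, and the purple one off to the left at (103,162). The top view (right) shows the bowl in the corner, at rest. I measure the tin from the wrist camera before going down.

```bash
cat >> meas.py <<'E'
def tinfit(o,w,z=42):
    J=w.astype(int);m=(J[...,2]>J[...,0]+12)&(J.max(2)>130)&(J[...,2]-J[...,1]<25);m[260:]=0;m[:,:150]=0;m[:,420:]=0
    c=biggest(m);r=circ(wray(c,z,o));print('tin',r,instop(r[:2]),'tool',o['tool_pos'],'F',o['ft_force'],o['time_s']);return r
E
python3 - <<'E'
from meas import *
import glob
w=cv2.imread(glob.glob('pics/wt125*.png')[0])
o=robot.get_obs();r=tinfit(o,w)
y=np.radians(o['ee_rot'][2]);v=np.array(r[:2])-o['tool_pos'][:2]
print('tin rel tool x,y',v@[np.cos(y),np.sin(y)],v@[np.sin(y),-np.cos(y)])
g=C+RS@[-34,-139.5];print('goal',g,np.degrees(np.arctan2(*(g-r[:2])[::-1])),np.linalg.norm(g-r[:2]))
E
```

```text
tin (np.float64(495.37704561898227), np.float64(-198.37488529172532), np.float64(28.801332893536927)) [-147.39102711 -401.08532362] tool [ 473.09402879 -248.71695027  301.42695001] F [-0.53466418 -0.68606451  0.02932813] 12.65
tin rel tool x,y 54.993253434871306 -2.568739451593505
goal [622.52572861  56.80665592] 63.514413202549704 285.10420298537343
```

servo_tool:
  plan:
    - [-0.5,-0.25,1,0]
    - [0,0,2,0]
    - [0,0,2.5,0]
    - [0,0,2,0]
    - [0,0,1,0]
    - [0,0,0.5,0]
    - [0,0,0,0]
    - [0,0,0,0]

```text
time_s: 13.65
tool_pos: [468.9, -252.3, 212.2]
ee_rot: [179.9, 0.0, 63.5]
ft_force: [-0.4, 0.0, 0.1]
gripper_width: 40.1
grasp_force: 0.0
```

servo_tool:
  plan:
    - [0.5,0,0,0]
    - [0.7,0,0,0]
    - [0.7,0,0,0]
    - [0.7,0,0,0]
    - [0.8,0,0,0]
    - [0.8,0,0,0]
    - [0.8,0,0,0]
    - [0.8,0,0,0]
    - [0.8,0,0,0]
    - [0.8,0,0,0]

```text
time_s: 14.9
tool_pos: [501.9, -185.5, 211.7]
ee_rot: [180.0, 0.0, 63.5]
ft_force: [-0.9, -0.4, 0.4]
gripper_width: 40.0
grasp_force: 0.8
```

```bash
python3 - <<'E'
from meas import *
o,w,d=wtin();tinfit(o,w);cv2.imwrite('pics/w6.png',w)
E
```

```text
tin (np.float64(516.474381157078), np.float64(-153.37139774030277), np.float64(28.524119208331147)) [-128.71809509 -355.02304981] tool [ 501.905656   -185.46935079  211.67568545] F [-0.90840139 -0.35052429  0.41494028] 14.9
```

View pics/w6.png

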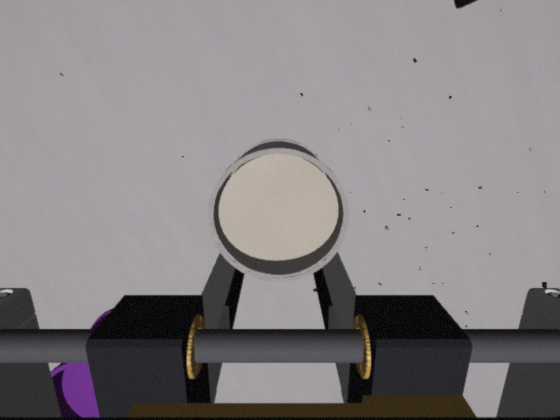

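The wrist view shows the tin cradled evenly, its centre at about (278,212), upright and on course. I push on.

servo_tool:
  plan:
    - [1,0,0,0]
    - [1,0,0,0]
    - [1,0,0,0]
    - [1,0,0,0]
    - [1,0,0,0]
    - [1,0,0,0]
    - [1,0,0,0]
    - [1,0,0,0]
    - [1,0,0,0]
    - [1,0,0,0]

```text
time_s: 16.2
tool_pos: [546.5, -95.8, 211.6]
ee_rot: [-180.0, -0.0, 63.5]
ft_force: [-0.3, -0.6, -0.2]
gripper_width: 40.3
grasp_force: 0.7
```

servo_tool:
  plan:
    - [1,0,0,0]
    - [1,0,0,0]
    - [1,0,0,0]
    - [1,0,0,0]
    - [1,0,0,0]
    - [1,0,0,0]
    - [1,0,0,0]
    - [1,0,0,0]
    - [0.8,0,0,0]
    - [0.6,0,0,0]

```text
time_s: 17.45
tool_pos: [588.4, -11.8, 211.6]
ee_rot: [-180.0, 0.0, 63.5]
ft_force: [-0.8, -0.9, -0.0]
gripper_width: 39.7
grasp_force: 0.7
```

```bash
python3 - <<'E'
from meas import *
o,w,d=wtin();tinfit(o,w);wbowl()
E
```

```text
tin (np.float64(602.887958530056), np.float64(20.3206739505531), np.float64(28.623225752708283)) [ -51.66862842 -176.97917373] tool [588.35656546 -11.77378345 211.64396512] F [-0.80258227 -0.92800649 -0.02954222] 17.45
17.5 [588.68985371 -10.9859386  211.62529901] F [ 0.81041492 -0.58935963  1.5695255 ] bowl (np.float64(595.3538313414427), np.float64(121.74867681326828), np.float64(30.086390616073416)) in stop [-64.5888042  -76.09571674]
```

servo_tool:
  plan:
    - [0.6,0.03,0,0]
    - [0.6,0.03,0,0]
    - [0.5,0.02,0,0]
    - [0.5,0.02,0,0]
    - [0.4,0.02,0,0]
    - [0.4,0.02,0,0]
    - [0.3,0.01,0,0]
    - [0.2,0,0,0]
    - [0,0,0,0]

```text
time_s: 18.68
tool_pos: [605.2, 18.7, 211.7]
ee_rot: [180.0, -0.0, 63.5]
ft_force: [0.5, -0.6, 0.1]
gripper_width: 40.4
grasp_force: 0.4
```

```bash
python3 - <<'E'
from meas import *
o,w,d=wtin();tinfit(o,w)
E
```

```text
tin (np.float64(619.8365048932405), np.float64(50.87075210891862), np.float64(28.723674740439087)) [ -36.36958034 -145.57058211] tool [605.23795216  18.6722582  211.67723484] F [ 0.50095792 -0.63992683  0.06423002] 18.675
```

servo_tool:
  plan:
    - [0.2,0,0,0]
    - [0.2,0,0,0]
    - [0.1,0,0,0]
    - [0,0,0,0]
    - [0,0,0,0]

```text
time_s: 19.35
tool_pos: [606.9, 22.2, 211.6]
ee_rot: [-180.0, 0.1, 63.5]
ft_force: [-3.4, -4.9, 1.6]
gripper_width: 39.8
grasp_force: 2.6
```

```bash
python3 - <<'E'
from meas import *
o,w,d=wtin();tinfit(o,w)
E
```

```text
tin (np.float64(621.1263550172192), np.float64(53.98288268875649), np.float64(28.68240374212468)) [ -35.24714571 -142.39423034] tool [606.85128091  22.1951972  211.60684187] F [-3.37728223 -4.8894364   1.55491892] 19.35
```

servo_tool:
  plan:
    - [0.1,-0.04,0,0]
    - [0.1,-0.04,0,0]
    - [0,0,0,0]
    - [0,0,0,0]

```text
time_s: 19.9
tool_pos: [607.0, 24.3, 211.6]
ee_rot: [-180.0, 0.1, 63.5]
ft_force: [-3.5, -4.9, 3.2]
gripper_width: 39.5
grasp_force: 2.7
```

```bash
python3 - <<'E'
from meas import *
o,w,d=wtin();tinfit(o,w)
E
```

```text
tin (np.float64(621.2480350782039), np.float64(56.07376891143758), np.float64(28.685679657057058)) [ -35.23688864 -140.29983162] tool [606.9969596   24.3115739  211.61384839] F [-3.54699901 -4.85328332  3.16293905] 19.9
```

servo_tool:
  plan:
    - [0.1,-0.04,0,0]
    - [0,0,0,0]
    - [0,0,0,0]

```text
time_s: 20.32
tool_pos: [607.0, 25.3, 211.6]
ee_rot: [-179.9, 0.1, 63.5]
ft_force: [-4.1, -3.8, 2.5]
gripper_width: 40.1
grasp_force: 2.7
```

```bash
python3 - <<'E'
from meas import *
o,w,d=wtin();tinfit(o,w)
E
```

```text
tin (np.float64(621.2560177616951), np.float64(57.09654766957783), np.float64(28.6713753600888)) [ -35.28333666 -139.2780769 ] tool [607.03885809  25.34664174 211.55498373] F [-4.06957525 -3.76134714  2.48400592] 20.325
```

The tin is against the rail and about 87 mm from the bowl's centre. I withdraw and verify.

servo_tool:
  plan:
    - [-0.3,0,0,0]
    - [-0.5,0,0,0]
    - [-1,0,0,0]
    - [-1.6,0,0,0]
    - [-2,0,0,0]
    - [-1,0,-1.5,0]
    - [0,0,-3,0]
    - [0,0,-3,0]
    - [0,0,-2.5,0]
    - [-3,0,0,0]

```text
time_s: 21.62
tool_pos: [567.0, -56.9, 314.4]
ee_rot: [179.7, -0.2, 63.8]
ft_force: [-0.8, -0.6, -1.9]
gripper_width: 40.1
grasp_force: 0.0
```

servo_tool:
  plan:
    - [-3,0,0,0]
    - [-4,0,0,0]
    - [-4,0,0,0]
    - [-3,0,0,0]
    - [-1,0,0,0]
    - [0,0,0,0]
    - [0,0,0,0]
    - [0,0,0,0]

```text
time_s: 22.62
tool_pos: [499.5, -191.1, 311.5]
ee_rot: [-180.0, -0.0, 63.7]
ft_force: [0.4, 0.7, -0.0]
gripper_width: 39.5
grasp_force: 0.0
```

```bash
python3 - <<'E'
from meas import *
o=robot.get_obs();print(o['time_s'],o['tool_pos'],o['ft_force'])
p,D=robot.capture('top');s,_=robot.capture('side');J=p.astype(int)
V,U=np.mgrid[:420,:560]
b=disc((J.max(2)<130)&(J[...,2]>J[...,0]+10)&(V<230)&(V>150)&(U<260)&(U>205),37)
t=disc((J[...,2]>J[...,0]+2)&(J.max(2)>140)&(V>165)&(V<215)&(U>245)&(U<290),42)
B,T=np.array(b[1][:2]),np.array(t[1][:2])
print('bowl',b[1],instop(B),'tin',t[1],instop(T),'dist',np.linalg.norm(B-T))
cv2.imwrite('pics/m7.png',np.hstack([cv2.resize(p[60:310,80:440],(468,325)),cv2.resize(s[100:340,180:420],(325,325))]))
E
```

```text
22.625 [ 499.4611534  -191.07523318  311.53706662] [ 0.39322899  0.70627225 -0.0418262 ]
bowl (np.float64(604.8863412625947), np.float64(141.80465320110875), np.float64(44.852886126925654)) [-56.1369237  -55.56094987] tin (np.float64(621.8877409633535), np.float64(55.77695716465678), np.float64(29.040016272730263)) [ -34.58229632 -140.56218584] dist 87.69157358107526
```

View pics/m7.png

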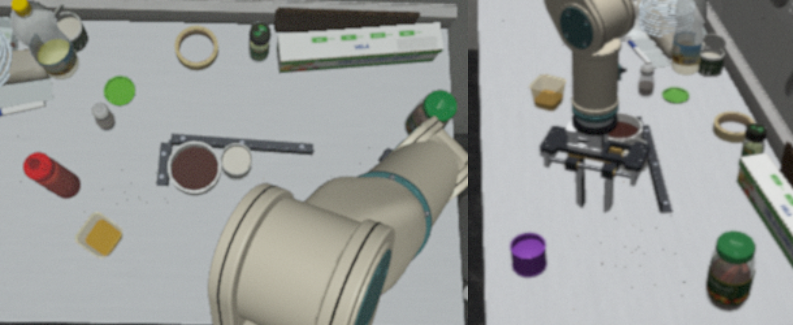

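The final view shows the bowl at (193,165) in the corner and the tin at (236,160) against the rail and the bowl. The bystanders stand where they were and the hand is clear. I hand the job in.

```bash
python3 -c "
from plant import robot
print(robot.close_job())"
```

```text
the job is handed in; nothing more can be done
None
```

I handed the job in at about 22.7 s: the bowl sits in the corner touching both rails, the tin is against the long rail and the bowl (centres 87.7 mm apart by the top camera), the hand is clear and the bystanders look unmoved; no verdict came back.

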